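# Lay out a stem-disc series for weighing

### The job

These four discs were sawn from one young stem and are to be weighed in order, from the thick butt end to the thin tip. Put one disc in each dish, lying flat in the middle, so that the row runs from the widest disc in the dish nearest the balance down to the narrowest in the dish farthest from it. Leave the jar of wood chips standing where it is.

Things in the scene. Friction and masses are not known exactly. Their poses are not given: they have to be found in the camera images.
- disc_64: loose slice sawn across a young tree stem, the widest of four: a round disc 64 mm in diameter and 30 mm thick, dark bark round the side, pale face with growth rings; 13 to 76 g; lies loose and flat on the bench at the start; origin at the centre of its underside, z up
- disc_54: loose slice sawn across a young tree stem, the second widest of four: a round disc 54 mm in diameter and 30 mm thick, dark bark round the side, pale face with growth rings; 13 to 76 g; lies loose and flat on the bench at the start; origin at the centre of its underside, z up
- disc_44: loose slice sawn across a young tree stem, the second narrowest of four: a round disc 44 mm in diameter and 30 mm thick, dark bark round the side, pale face with growth rings; 13 to 76 g; lies loose and flat on the bench at the start; origin at the centre of its underside, z up
- disc_34: loose slice sawn across a young tree stem, the narrowest of four: a round disc 34 mm in diameter and 30 mm thick, dark bark round the side, pale face with growth rings; 13 to 76 g; lies loose and flat on the bench at the start; origin at the centre of its underside, z up
- dish_a: one of four equal shallow round aluminium dishes standing in a straight row, about 105 mm apart, on a dark bench mat (2 mm thick, flat); fixed; 96 mm across the rim, 10 mm high, inside floor 88 mm across; origin at the centre of its underside, 2 mm above the bench; the inside floor is 2 mm above the origin. The letters say nothing about the order in the row
- dish_b: one of four equal shallow round aluminium dishes standing in a straight row, about 105 mm apart, on a dark bench mat (2 mm thick, flat); fixed; 96 mm across the rim, 10 mm high, inside floor 88 mm across; origin at the centre of its underside, 2 mm above the bench; the inside floor is 2 mm above the origin. The letters say nothing about the order in the row
- dish_c: one of four equal shallow round aluminium dishes standing in a straight row, about 105 mm apart, on a dark bench mat (2 mm thick, flat); fixed; 96 mm across the rim, 10 mm high, inside floor 88 mm across; origin at the centre of its underside, 2 mm above the bench; the inside floor is 2 mm above the origin. The letters say nothing about the order in the row
- dish_d: one of four equal shallow round aluminium dishes standing in a straight row, about 105 mm apart, on a dark bench mat (2 mm thick, flat); fixed; 96 mm across the rim, 10 mm high, inside floor 88 mm across; origin at the centre of its underside, 2 mm above the bench; the inside floor is 2 mm above the origin. The letters say nothing about the order in the row
- balance: white laboratory balance with a round steel weighing pan and a small display, 210 x 160 mm, 72 mm high, fixed, standing beyond one end of the row of dishes, left or right (a wooden tray of test blocks, 200 x 150 mm and 45 mm high, stands beyond the other end); origin at the centre of its underside
- chip_jar: loose glass jar of wood chips with a blue cap, 58 mm across, 76 mm high, standing near one end of the loose discs, left or right; origin at the centre of its underside, z up
Mind the look-alikes: they are no part of the job. What is shaped like the dish_c but purple or turquoise is not meant.

How it is judged:
At the end, for the whole second after the job is handed in: Each disc rests flat (within 0.08 rad) on the floor of its own dish, centre within 14 mm of the dish's; neighbours in size are neighbours in the row (under 155 mm apart); the 64 mm disc is at the balance's end (under 0.4 m from its centre), the 34 mm disc at the far end (over 0.4 m) ((horizontal distance between disc_64 and dish_a below 0.014 m or horizontal distance between disc_64 and dish_b below 0.014 m or horizontal distance between disc_64 and dish_c below 0.014 m or horizontal distance between disc_64 and dish_d below 0.014 m) and height (world z) of each of disc_64, disc_54, disc_44, disc_34 below 0.009 m and angle between each of disc_64, disc_54, disc_44, disc_34's own z axis and vertical below 0.08 rad and linear speed of each of disc_64, disc_54, disc_44, disc_34 below 0.01 m/s and angular speed of each of disc_64, disc_54, disc_44, disc_34 below 0.1 rad/s and (horizontal distance between disc_54 and dish_a below 0.014 m or horizontal distance between disc_54 and dish_b below 0.014 m or horizontal distance between disc_54 and dish_c below 0.014 m or horizontal distance between disc_54 and dish_d below 0.014 m) and (horizontal distance between disc_44 and dish_a below 0.014 m or horizontal distance between disc_44 and dish_b below 0.014 m or horizontal distance between disc_44 and dish_c below 0.014 m or horizontal distance between disc_44 and dish_d below 0.014 m) and (horizontal distance between disc_34 and dish_a below 0.014 m or horizontal distance between disc_34 and dish_b below 0.014 m or horizontal distance between disc_34 and dish_c below 0.014 m or horizontal distance between disc_34 and dish_d below 0.014 m) and horizontal distance between disc_64 and disc_54 below 0.155 m and horizontal distance between disc_54 and disc_44 below 0.155 m and horizontal distance between disc_44 and disc_34 below 0.155 m and horizontal distance between disc_64 and balance below 0.4 m and horizontal distance between disc_34 and balance above 0.4 m); the robot touches nothing.
It fails at once if the jar of wood chips is pushed away from its place (over 25 mm) or knocked over (distance of chip_jar from where it was at the start of the episode above 0.025 m or angle between chip_jar's own z axis and vertical above 0.4 rad).
It also fails if it takes over 96 s, if anything falls off the work surface, if the arm or the gripper's body presses on something with over 40 N, if the wrist force passes 120 N, or if a joint passes its speed limit or range.

### The arm

A 7-joint arm with a two-finger parallel gripper is mounted at the origin on the work surface. World frame = base frame: x ahead of the robot, y to its left, z up, the work surface at z = 0. Lengths are in m, angles in rad, forces in N, time in s.
With the tool pointing down it reaches from about 0.35 to 0.9 m from the base axis. Payload 8.1 kg.
Tool frame: the origin (TCP) lies midway between the tips of the shut fingers; the grasp point (between the pads) lies 19 mm behind it; z points along the fingers, y is the line along which they close (so a half turn about z gives the same grasp; the last joint's range is limited). The gripper opens to 85 mm and grips with 20 to 120 N. Pads are 22 mm wide; open, the fingers measure 114 mm over their backs; the gripper's body (76 mm by 85 mm) begins 54 mm behind the grasp point. The pads swing forward as they close: fully open they stand 13 mm farther back than shut.
Start: joints at [-1.234, 0.434, 0.025, 1.573, -0.012, 1.134, -0.075], TCP at [0.266, 0.566, 0.231] pointing down, gripper open.
Joint ranges: [-2.62, 2.62], [-0.44, 2.09], [-1.27, 1.32], [0.08, 2.57], [-1.32, 4.46], [0.12, 2], [-2.74, 2.74]. Speed limits (rad/s): [2.22, 2.22, 3.01, 3.01, 3.14, 3.14, 3.14].

### API

Orientations are given as a unit quaternion [w, x, y, z].
In Python, from plant import ctrl, eyes, ticket gives the robot as it stands.
- The arm moves only by the shell command python3 -m creep 'ROWS' [FORCE]. ROWS is JSON, one flat list of numbers, 7 for each row, row after row: the turn, a rotation vector about the tool's x, y, z in degrees, then the shift along the tool's x, y, z in m, then the finger opening in m, from 0 to 0.0854. In form: [wx, wy, wz, dx, dy, dz, hand, wx, wy, wz, dx, dy, dz, hand, ...]. A call has 1 to 8 rows; each row shifts and turns the commanded pose from where the row before left it, along the tool's axes as they then stand; what a row does not reach is not made up. A row lasts 1/10 s, in which the tool goes at most 50 mm and 8.59 degrees, less where a joint would pass 70% of its speed; a pose out of reach is approached as far as the arm can. A call is refused whole if a number of a shift passes 0.05 or a number of a turn 8.59, either way. A call with a gripper value outside its range is refused whole. The fingers move at their own pace and stop on an object; FORCE is the grip in N (left out, the last holds). Time passes only in rows, so rows that do not move let the fingers close. It gives the time, the measured TCP pose, the force, the opening and the grip force at its end, in the units of the state.
- ctrl.state(): the state, without advancing time (a new reading comes with each control period).
- eyes.camera(name): name is "side" or "top"; returns a dict with "color" (420x560x3 uint8, red, green, blue), "fovy" (degrees; the focal length in pixels is half the picture's height over the tangent of half this angle, whatever the lens; pixels are square), "cx", "cy" (the principal point, pixels), "camera_from_world" (4x4, takes a point from world to camera coordinates). Camera axes: x right, y up, looking along -z (the intrinsics and any distortion apply to the point x, -y, -z); pixel columns grow to the right and rows downward; lengths in m; the calibration is good to about 2 mm. A picture is of the moment at which its call begins. There is no depth.
- ticket.close_job(): hands the job in; it is judged then, once.
The state is a dict: "t": time; "joint_pos": joint angles; "qvel": joint speeds; "joint_torque": joint torques, N m; "tool_pos": TCP position; "tool_rot": TCP orientation; "contact_force": force on the tool from outside, world axes, zero at the start; "moment": the same for the moment, N m; "width": opening from 0.0 (shut) to 1.0 (fully open); "finger_force": force on a finger pad.
Only numpy, scipy, OpenCV 4.12 (cv2) and the standard library are available. Lean on these libraries where they do the work, as an engineer would, in place of code of your own. Each camera call takes 0.05 s, during which the arm holds its last target. There are 200 camera calls.

## Working session

There is one attempt and no reset: what is moved stays moved. The work goes in short steps, Python scripts to look and compute and a shell command to move; the robot and the scene stay as the last step left them, time stands still between calls to the robot, and variables do not carry over. Pictures are saved under pics/ and viewed, at most 14 in all, crops included, and the job is handed in when it is done.

```bash
ls; mkdir -p pics; python3 - <<'E'
from plant import ctrl, eyes
import cv2,numpy as np
for n in("top","side"):
    c=eyes.camera(n); cv2.imwrite(f"pics/{n}0.png",c["color"][:,:,::-1]); print(n,{k:v for k,v in c.items() if k!="color"})
print(ctrl.state())
E
```

```text
pics
top {'fovy': 44.908018538436394, 'cx': 278.82511716439416, 'cy': 216.90389152218754, 'camera_from_world': array([[ 0.0296547 , -0.99952624,  0.00823983,  0.00603198],
       [ 0.98230697,  0.03066685,  0.18475   , -0.62938166],
       [-0.18491516,  0.00261534,  0.98275101, -1.20568729],
       [ 0.        ,  0.        ,  0.        ,  1.        ]])}
side {'fovy': 54.617234094342656, 'cx': 283.58910710811887, 'cy': 218.71440318567312, 'camera_from_world': array([[ 0.99425327, -0.10694643, -0.00478594, -0.63651735],
       [ 0.06667497,  0.58364454,  0.80926726, -0.08162786],
       [-0.08375495, -0.80493572,  0.58742114, -0.8381194 ],
       [ 0.        ,  0.        ,  0.        ,  1.        ]])}
{'t': 0.1, 'joint_pos': array([-1.23358283,  0.43509537,  0.02497285,  1.57398704, -0.01160695,
        1.13400147, -0.07510777]), 'qvel': array([ 0.00101182, -0.00258794, -0.00175198, -0.00173962, -0.0002692 ,
       -0.00081411,  0.00055667]), 'joint_torque': array([ 3.03856519e-03, -6.71757674e+01,  1.02805898e+00, -3.16906142e+01,
        1.57180906e-02,  7.24429599e-03,  1.89718406e-05]), 'tool_pos': array([0.26596273, 0.5650989 , 0.2306478 ]), 'tool_rot': array([-8.99489783e-05,  2.18177241e-01,  9.75908929e-01, -6.67045488e-04]), 'contact_force': array([-0.40566657, -0.30563702,  0.42516471]), 'moment': array([ 0.05560491,  0.00289543, -0.02768665]), 'finger_force': 0.0, 'width': 0.9995820845106463}
```

View pics/top0.png

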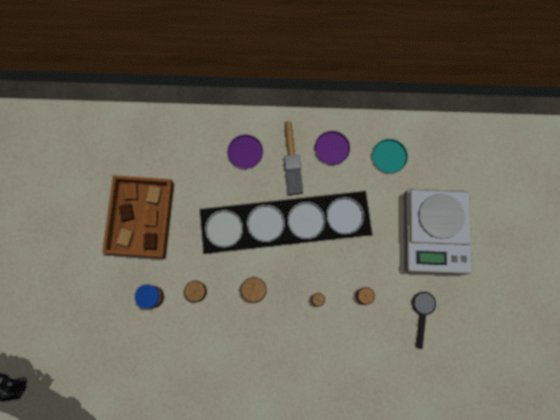

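View pics/side0.png

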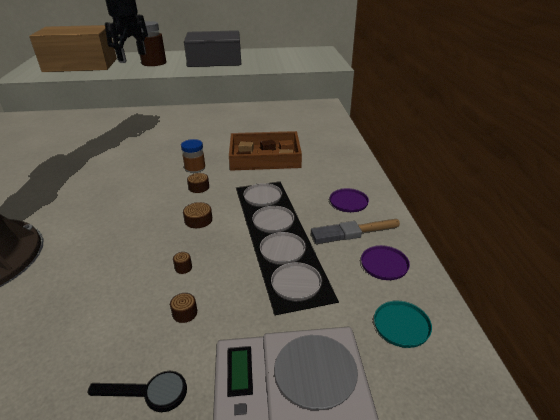

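The top view shows the four dishes at about (224,229), (266,223), (306,220) and (345,216). The balance is at the right (440,230) and the tray at the left. The discs are at (195,291), (254,290), (318,300) and (366,296), and the jar is at (148,296) next to the leftmost disc.

```bash
cat > h.py <<'E'
from plant import ctrl, eyes
import cv2,numpy as np
from scipy.spatial.transform import Rotation as R
def fl(c): return 210/np.tan(np.radians(c["fovy"]/2))
def ray(c,u,v,z):
    T=c["camera_from_world"];f=fl(c);o=-T[:3,:3].T@T[:3,3]
    d=T[:3,:3].T@np.array([(u-c["cx"])/f,-(v-c["cy"])/f,-1]); return o+d*(z-o[2])/d[2]
def blobs(c,mask,z,amin=60):
    n,l,s,ce=cv2.connectedComponentsWithStats(mask.astype(np.uint8))
    for i in range(1,n):
        if s[i,4]>amin:
            (u,v)=ce[i]; cn=cv2.findContours((l==i).astype(np.uint8),0,2)[0][0]
            (_,r)=cv2.minEnclosingCircle(cn); p=ray(c,u,v,z)
            print(np.round(ce[i],1),s[i,4],"w",np.round(p,4),"dia_mm",round(2000*np.sqrt(s[i,4]/np.pi)/fl(c)*1.2,1))
def proj(c,p):
    T=c["camera_from_world"];q=T[:3,:3]@p+T[:3,3];f=fl(c); return c["cx"]+f*q[0]/-q[2],c["cy"]-f*q[1]/-q[2]
E
python3 - <<'E'
from h import *
c=eyes.camera("top");im=c["color"].astype(int)
h=cv2.cvtColor(c["color"],cv2.COLOR_RGB2HSV)
for p in [(224,229),(195,291),(318,300),(366,296),(300,270),(148,296)]: print(p,h[p[1],p[0]])
m=(h[...,1]>90)&(h[...,0]<25)&(h[...,2]>50); m[:265]=0;m[320:]=0
blobs(c,m,.03,40)
m=(h[...,1]<50)&(h[...,2]>130);m2=np.zeros_like(m);m2[185:260,195:375]=m[185:260,195:375]
dk=(h[...,2]<60);
blobs(c,m2,.008)
m=(h[...,0]>100)&(h[...,0]<125)&(h[...,1]>150);m[:270]=0;m[:,:120]=0;m[:,180:]=0
blobs(c,m,.076)
g=cv2.resize(c["color"][180:320,120:390],None,fx=2.9,fy=2.9,interpolation=cv2.INTER_CUBIC)
cv2.imwrite("pics/crop1.png",g[:,:,::-1])
E
```

```text
(224, 229) [ 70  10 147]
(195, 291) [ 15 134 110]
(318, 300) [ 16 136 111]
(366, 296) [ 17 135 115]
(300, 270) [ 24  34 143]
(148, 296) [109 205 123]
[253.1 289.5] 480 w [0.4493 0.0834 0.03  ] dia_mm 58.4
[194.7 291.1] 346 w [0.4411 0.2275 0.03  ] dia_mm 49.6
[365.2 295.5] 219 w [ 0.4429 -0.1946  0.03  ] dia_mm 39.4
[317.6 299.4] 123 w [ 0.4298 -0.0769  0.03  ] dia_mm 29.6
[283.7 223.4] 5143 w [0.6218 0.0118 0.008 ] dia_mm 191.1
[344.2 215.8] 837 w [ 0.6467 -0.1444  0.008 ] dia_mm 77.1
[305.6 220.5] 843 w [ 0.6311 -0.0445  0.008 ] dia_mm 77.4
[265.2 223.4] 834 w [0.6204 0.0597 0.008 ] dia_mm 77.0
[223.8 228.6] 846 w [0.6033 0.1657 0.008 ] dia_mm 77.5
[146.6 296.2] 419 w [0.4241 0.3339 0.076 ] dia_mm 54.5
```

View pics/crop1.png

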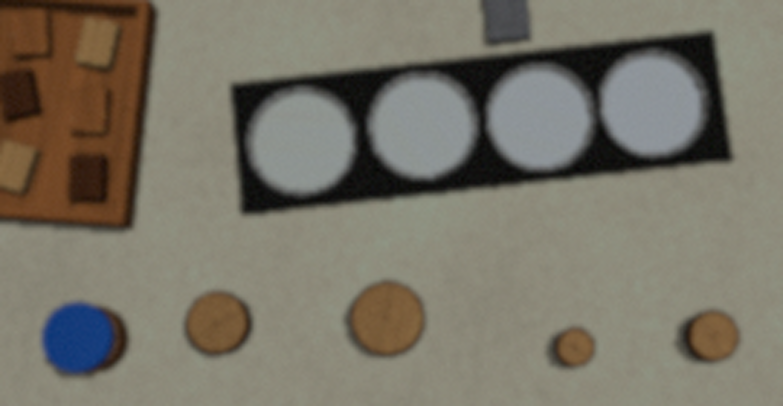

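The crop gives diameters in the ratio 64 : 54 : 44 : 34. Reading left to right, the discs are 54, 64, 34 and 44. The balance is on the −y side. Next I check these positions in the side view and start turning the tool so its closing axis lies across the row.

```bash
python3 - <<'E'
from h import *
c=eyes.camera("side")
P={'64':(.4493,.0834,.03),'54':(.4411,.2275,.03),'44':(.4429,-.1946,.03),'34':(.4298,-.0769,.03),'A':(.6467,-.1444,.008),'B':(.6311,-.0445,.008),'C':(.6204,.0597,.008),'D':(.6033,.1657,.008)}
im=c["color"].copy()
for k,p in P.items():
    u,v=proj(c,np.array(p)); print(k,round(u,1),round(v,1))
im=cv2.resize(im[140:340,120:400],None,fx=2.8,fy=2.8,interpolation=cv2.INTER_CUBIC)
for p in P.values():
    u,v=proj(c,np.array(p)); cv2.drawMarker(im,(int((u-120)*2.8),int((v-140)*2.8)),(255,0,0),0,10,1)
cv2.imwrite("pics/side1.png",im[:,:,::-1])
E
python3 -m creep '[0,0,7.1,0,0,0,0.085, 0,0,7.1,0,0,0,0.085, 0,0,7.1,0,0,0,0.085, 0,0,7.1,0,0,0,0.085, 0,0,7.1,0,0,0,0.085, 0,0,7.1,0,0,0,0.085, 0,0,7.1,0,0,0,0.085, 0,0,7.1,0,0,0,0.085]' 30
```

```text
64 196.2 209.4
54 196.7 177.7
44 181.8 300.8
34 180.7 256.4
A 295.1 280.0
B 281.5 247.0
C 272.2 218.3
D 261.8 194.0
t: 1.0
tool_pos: [0.266, 0.5654, 0.2311]
tool_rot: [0.0, 0.658, 0.753, -0.0]
contact_force: [0.1, 0.1, 0.5]
width: 0.995
finger_force: 0.0
```

View pics/side1.png

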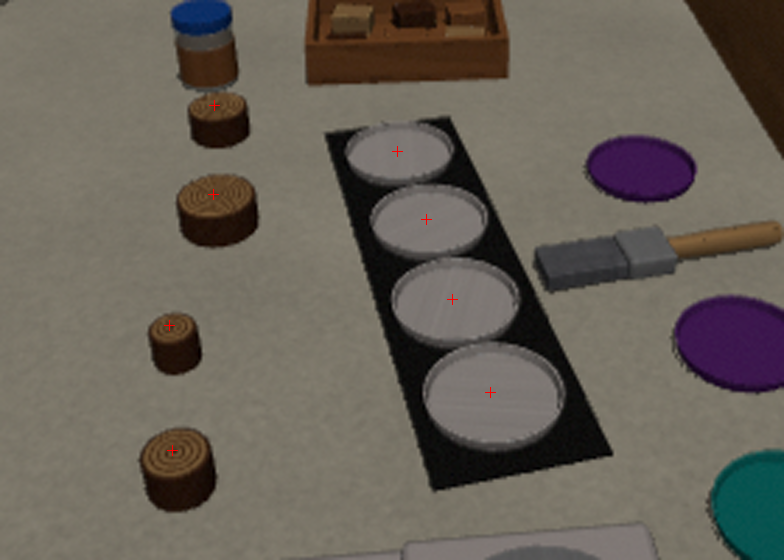

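The side view agrees with the top view to within about 2–4 mm, with the true x slightly larger, so I'll add about 2 mm in x. Heading over disc_64.

```bash
python3 -m creep '[0,0,0,-0.045,0.015,0,0.085, 0,0,0,-0.045,0.015,0,0.085, 0,0,0,-0.045,0.015,0,0.085, 0,0,0,-0.045,0.015,0,0.085, 0,0,0,-0.045,0.015,0,0.085, 0,0,0,-0.045,0.015,0,0.085, 0,0,0,-0.045,0.015,0,0.085, 0,0,0,-0.045,0.014,0,0.085]'
python3 -m creep '[0,0,0,-0.045,0,0.02,0.085, 0,0,0,-0.045,0,0.02,0.085, 0,0,0,-0.035,0,0.02,0.085, 0,0,0,-0.018,0,0.02,0.085, 0,0,0,0,0,0.01,0.085, 0,0,0,0,0,0,0.085]'
python3 - <<'E'
from h import *
c=eyes.camera("side");cv2.imwrite("pics/side2.png",cv2.resize(c["color"][120:320,100:380],None,fx=2.8,fy=2.8,interpolation=2)[:,:,::-1])
s=ctrl.state();print(s["tool_pos"],s["tool_rot"])
E
```

```text
t: 1.8
tool_pos: [0.4346, 0.2238, 0.2315]
tool_rot: [-0.0, 0.656, 0.755, 0.0]
contact_force: [1.0, 0.4, 0.2]
width: 0.993
finger_force: 0.0
t: 2.4
tool_pos: [0.4531, 0.084, 0.1403]
tool_rot: [-0.001, 0.656, 0.754, -0.001]
contact_force: [0.3, 0.7, 0.6]
width: 0.991
finger_force: 0.0
[0.45365282 0.08481538 0.14111938] [-3.78579223e-04  6.55820724e-01  7.54916490e-01 -3.57151456e-04]
```

View pics/side2.png

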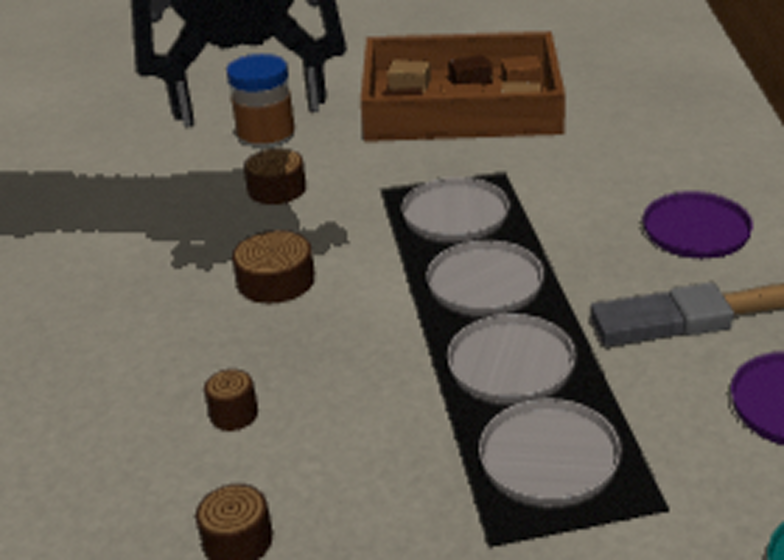

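The open fingers are above disc_64, well clear of the jar and aligned. Descending.

```bash
python3 -m creep '[0,0,0,-0.001,-0.001,0.03,0.085, 0,0,0,0,0,0.03,0.085, 0,0,0,0,0,0.03,0.085, 0,0,0,0,0,0.03,0.085, 0,0,0,0,0,0.017,0.085, 0,0,0,0,0,0,0.085, 0,0,0,0,0,0,0.085]'
python3 -m creep '[0,0,0,0,0,0,0.055, 0,0,0,0,0,0,0.055, 0,0,0,0,0,0,0.055, 0,0,0,0,0,0,0.055, 0,0,0,0,0,0,0.055, 0,0,0,0,0,0,0.055, 0,0,0,0,0,0,0.055]' 30
```

```text
t: 3.15
tool_pos: [0.4536, 0.084, 0.005]
tool_rot: [-0.0, 0.656, 0.755, 0.0]
contact_force: [1.2, -0.0, -0.2]
width: 0.998
finger_force: 0.0
t: 3.85
tool_pos: [0.4539, 0.0836, 0.0057]
tool_rot: [0.0, 0.656, 0.755, 0.001]
contact_force: [-0.8, 0.2, 8.0]
width: 0.734
finger_force: 31.0
```

```bash
python3 -m creep '[0,0,0,0,0,-0.02,0.055, 0,0,0,0,0,-0.03,0.055, 0,0,0,0,0,-0.03,0.055, 0,0,0,-0.02,0.013,-0.02,0.055, 0,0,0,-0.036,0.023,0,0.055, 0,0,0,-0.036,0.023,0,0.055, 0,0,0,-0.036,0.023,0,0.055, 0,0,0,-0.036,0.023,0,0.055]'
python3 -m creep '[0,0,0,-0.036,0.023,0,0.055, 0,0,0,-0.033,0.02,0,0.055, 0,0,0,-0.02,0.012,0,0.055, 0,0,0,0,0,0.0,0.055, 0,0,0,0,0,0.0,0.055]'
python3 - <<'E'
from h import *
c=eyes.camera("side");cv2.imwrite("pics/side3.png",cv2.resize(c["color"][140:340,120:400],None,fx=2.8,fy=2.8,interpolation=2)[:,:,::-1])
s=ctrl.state();print(s["tool_pos"],s["tool_rot"],s["width"])
E
```

```text
t: 4.65
tool_pos: [0.5811, -0.066, 0.1055]
tool_rot: [0.0, 0.656, 0.755, 0.001]
contact_force: [1.0, 0.3, -0.5]
width: 0.737
finger_force: 34.1
t: 5.15
tool_pos: [0.6465, -0.1454, 0.1047]
tool_rot: [-0.0, 0.656, 0.754, 0.0]
contact_force: [-0.9, 0.4, -1.6]
width: 0.739
finger_force: 34.1
[ 0.64628592 -0.14436193  0.10460949] [-3.76781618e-04  6.55865680e-01  7.54877483e-01  2.33908058e-04] 0.7390446965193851
```

View pics/side3.png

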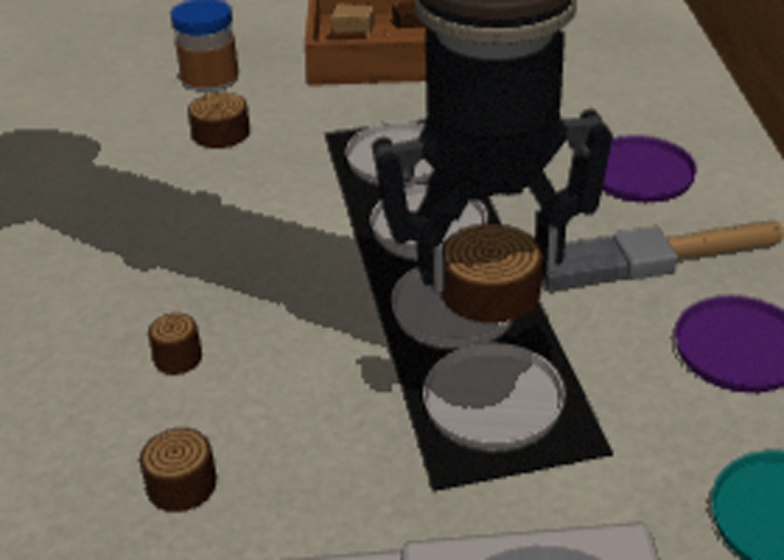

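Disc_64 is held level above the dish nearest the balance. Lowering it and releasing.

```bash
python3 -m creep '[0,0,0,0,0.0015,0.03,0.055, 0,0,0,0,0,0.03,0.055, 0,0,0,0,0,0.02,0.055, 0,0,0,0,0,0.01,0.055, 0,0,0,0,0,0.004,0.055, 0,0,0,0,0,0,0.055, 0,0,0,0,0,0,0.055]'
python3 - <<'E'
from h import *
s=ctrl.state();print(s["tool_pos"],s["contact_force"])
E
```

```text
t: 5.9
tool_pos: [0.6489, -0.1451, 0.0115]
tool_rot: [0.001, 0.656, 0.755, 0.001]
contact_force: [-0.1, -0.3, 0.8]
width: 0.736
finger_force: 34.1
[ 0.64894748 -0.14509488  0.01148768] [-0.06093419 -0.25101258  0.80901364]
```

```bash
python3 -m creep '[0,0,0,0,0,0.0015,0.055, 0,0,0,0,0,0,0.085, 0,0,0,0,0,0,0.085, 0,0,0,0,0,0,0.085, 0,0,0,0,0,-0.015,0.085, 0,0,0,0,0,-0.025,0.085, 0,0,0,0,0,-0.03,0.085, 0,0,0,0.02,-0.007,-0.03,0.085]'
python3 -m creep '[0,0,0,0.045,-0.017,0,0.085, 0,0,0,0.045,-0.017,0,0.085, 0,0,0,0.045,-0.017,0,0.085, 0,0,0,0.045,-0.017,0,0.085, 0,0,0,0.045,-0.017,0,0.085, 0,0,0,0.045,-0.017,0,0.085, 0,0,0,0.045,-0.017,0,0.085, 0,0,0,0.045,-0.017,0,0.085]'
python3 -m creep '[0,0,0,0.015,-0.007,0,0.085, 0,0,0,0,0,0,0.085, 0,0,0,0,0,0,0.085]'
python3 - <<'E'
from h import *
s=ctrl.state();print(s["tool_pos"],s["tool_rot"])
for n,z in(("top",1),("side",0)):
    c=eyes.camera(n);im=c["color"]
    if z:
        im=cv2.resize(im[170:320,180:390],None,fx=1.9,fy=1.9,interpolation=2)
        a=im
    else: b=cv2.resize(im[140:340,120:400],None,fx=1.4,fy=1.4,interpolation=2)
h=max(a.shape[0],b.shape[0]);f=lambda x:cv2.copyMakeBorder(x,0,h-x.shape[0],0,0,0)
cv2.imwrite("pics/p4.png",np.hstack([f(a),f(b)])[:,:,::-1])
E
```

```text
t: 6.7
tool_pos: [0.639, -0.1297, 0.1112]
tool_rot: [0.002, 0.657, 0.753, -0.0]
contact_force: [0.6, 0.1, 0.7]
width: 0.995
finger_force: 0.0
t: 7.5
tool_pos: [0.4531, 0.2128, 0.1101]
tool_rot: [0.0, 0.656, 0.755, 0.001]
contact_force: [1.4, 0.9, 0.4]
width: 1.002
finger_force: 0.0
t: 7.8
tool_pos: [0.4452, 0.2249, 0.1096]
tool_rot: [0.0, 0.656, 0.755, 0.001]
contact_force: [0.0, -1.3, -0.2]
width: 0.994
finger_force: 0.0
[0.44523879 0.2248751  0.10964057] [2.73332165e-04 6.55936265e-01 7.54816042e-01 5.33158839e-04]
```

View pics/p4.png

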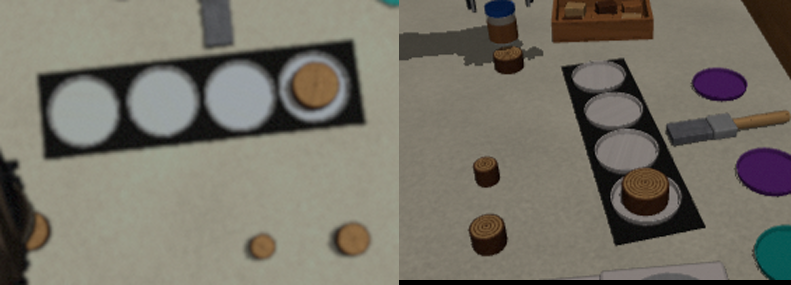

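Disc_64 sits near the middle of its dish. Now disc_54.

```bash
python3 - <<'E'
from h import *
c=eyes.camera("top")
h=cv2.cvtColor(c["color"],cv2.COLOR_RGB2HSV)
m=(h[...,1]>90)&(h[...,0]<25)&(h[...,2]>50); m[:180]=0;m[320:]=0;m[:,:230]=0;m[:,390:]=0
blobs(c,m,.034,40)
E
python3 -m creep '[0,0,0,0.003,-0.001,0.03,0.085, 0,0,0,0,0,0.03,0.085, 0,0,0,0,0,0.03,0.085, 0,0,0,0,0,0.015,0.085, 0,0,0,0,0,0,0.085, 0,0,0,0,0,0,0.085]'
python3 -m creep '[0,0,0,0,0,0,0.045, 0,0,0,0,0,0,0.045, 0,0,0,0,0,0,0.045, 0,0,0,0,0,0,0.045, 0,0,0,0,0,0,0.045, 0,0,0,0,0,0,0.045, 0,0,0,0,0,0,0.045, 0,0,0,0,0,0,0.045]' 30
```

```text
[345.4 214.6] 437 w [ 0.6448 -0.1438  0.034 ] dia_mm 55.7
[365.1 295.6] 222 w [ 0.4425 -0.1936  0.034 ] dia_mm 39.7
[317.5 299.5] 122 w [ 0.4295 -0.0763  0.034 ] dia_mm 29.4
t: 8.55
tool_pos: [0.444, 0.227, 0.0041]
tool_rot: [0.0, 0.657, 0.754, -0.0]
contact_force: [-0.1, 1.0, 0.3]
width: 0.995
finger_force: 0.0
t: 9.35
tool_pos: [0.444, 0.2282, 0.005]
tool_rot: [0.0, 0.656, 0.755, 0.001]
contact_force: [-0.3, -0.4, 8.1]
width: 0.622
finger_force: 30.1
```

```bash
python3 -m creep '[0,0,0,0,0,-0.02,0.045, 0,0,0,0,0,-0.03,0.045, 0,0,0,0,0,-0.03,0.045, 0,0,0,-0.02,0.01,-0.02,0.045, 0,0,0,-0.04,0.02,0,0.045, 0,0,0,-0.04,0.02,0,0.045, 0,0,0,-0.04,0.02,0,0.045, 0,0,0,-0.04,0.02,0,0.045]'
python3 -m creep '[0,0,0,-0.04,0.02,0,0.045, 0,0,0,-0.04,0.02,0,0.045, 0,0,0,-0.0255,0.014,0,0.045, 0,0,0,-0.012,0.007,0,0.045, 0,0,0,0,0,0.03,0.045, 0,0,0,0,0,0.03,0.045, 0,0,0,0,0,0,0.045, 0,0,0,0,0,0,0.045]'
```

```text
t: 10.15
tool_pos: [0.5584, 0.0609, 0.1046]
tool_rot: [0.0, 0.656, 0.755, 0.001]
contact_force: [1.1, 0.8, -1.1]
width: 0.62
finger_force: 32.1
t: 10.95
tool_pos: [0.6339, -0.0448, 0.0442]
tool_rot: [-0.0, 0.656, 0.755, -0.0]
contact_force: [-0.2, 0.8, 0.8]
width: 0.623
finger_force: 32.1
```

```bash
python3 -m creep '[0,0,0,0,0.001,0.02,0.045, 0,0,0,0,0,0.01,0.045, 0,0,0,0,0,0.005,0.045, 0,0,0,0,0,0,0.045, 0,0,0,0,0,0,0.045]'
python3 -m creep '[0,0,0,0,0,0,0.085, 0,0,0,0,0,0,0.085, 0,0,0,0,0,0,0.085, 0,0,0,0,0,0,0.085, 0,0,0,0,0,-0.02,0.085, 0,0,0,0,0,-0.03,0.085, 0,0,0,0,0,-0.03,0.085, 0,0,0,-0.012,-0.021,-0.02,0.085]'
python3 -m creep '[0,0,0,-0.022,-0.037,0,0.085, 0,0,0,-0.022,-0.037,0,0.085, 0,0,0,-0.022,-0.037,0,0.085, 0,0,0,-0.022,-0.037,0,0.085, 0,0,0,-0.016,-0.028,0,0.085, 0,0,0,-0.006,-0.01,0,0.085, 0,0,0,0,0,0,0.085, 0,0,0,0,0,0,0.085]'
python3 - <<'E'
from h import *
c=eyes.camera("top")
h=cv2.cvtColor(c["color"],cv2.COLOR_RGB2HSV)
m=(h[...,1]>90)&(h[...,0]<25)&(h[...,2]>50); m[:180]=0;m[320:]=0;m[:,:175]=0;m[:,390:]=0
blobs(c,m,.034,40)
E
```

```text
t: 11.45
tool_pos: [0.6357, -0.0456, 0.0096]
tool_rot: [0.0, 0.656, 0.755, 0.0]
contact_force: [0.6, -0.3, 0.2]
width: 0.62
finger_force: 32.6
t: 12.25
tool_pos: [0.6188, -0.0579, 0.1108]
tool_rot: [0.001, 0.655, 0.756, 0.002]
contact_force: [0.3, -0.7, 0.4]
width: 0.995
finger_force: 0.0
t: 13.05
tool_pos: [0.4485, -0.1945, 0.109]
tool_rot: [0.0, 0.656, 0.755, 0.0]
contact_force: [1.0, 0.7, -0.5]
width: 0.995
finger_force: 0.0
[345.3 214.7] 438 w [ 0.6446 -0.1438  0.034 ] dia_mm 55.8
[306.  218.5] 304 w [ 0.6315 -0.0438  0.034 ] dia_mm 46.5
[362.7 296. ] 146 w [ 0.4414 -0.1877  0.034 ] dia_mm 32.2
[317.7 299.4] 120 w [ 0.4298 -0.0768  0.034 ] dia_mm 29.2
```

```bash
python3 -m creep '[0,0,0,0,-0.001,0.03,0.085, 0,0,0,0,0,0.03,0.085, 0,0,0,0,0,0.03,0.085, 0,0,0,0,0,0.014,0.085, 0,0,0,0,0,0,0.085, 0,0,0,0,0,0,0.085]'
python3 -m creep '[0,0,0,0,0,0,0.035, 0,0,0,0,0,0,0.035, 0,0,0,0,0,0,0.035, 0,0,0,0,0,0,0.035, 0,0,0,0,0,0,0.035, 0,0,0,0,0,0,0.035, 0,0,0,0,0,0,0.035, 0,0,0,0,0,0,0.035]' 30
```

```text
t: 13.7
tool_pos: [0.4471, -0.1947, 0.0048]
tool_rot: [-0.0, 0.656, 0.755, 0.0]
contact_force: [-0.8, -0.3, -0.2]
width: 0.995
finger_force: 0.0
t: 14.5
tool_pos: [0.4469, -0.1953, 0.0057]
tool_rot: [0.001, 0.656, 0.755, 0.001]
contact_force: [0.2, 1.3, 8.1]
width: 0.501
finger_force: 29.5
```

```bash
python3 -m creep '[0,0,0,0,0,-0.02,0.035, 0,0,0,0,0,-0.03,0.035, 0,0,0,0,0,-0.03,0.035, 0,0,0,0.018,0.017,-0.02,0.035, 0,0,0,0.035,0.033,0,0.035, 0,0,0,0.035,0.033,0,0.035, 0,0,0,0.035,0.033,0,0.035, 0,0,0,0.035,0.033,0,0.035]'
python3 -m creep '[0,0,0,0.035,0.033,0,0.035, 0,0,0,0.022,0.019,0,0.035, 0,0,0,0.012,0.0105,0,0.035, 0,0,0,0,0,0.03,0.035, 0,0,0,0,0,0.03,0.035, 0,0,0,0,0,0,0.035, 0,0,0,0,0,0,0.035]'
```

```text
t: 15.3
tool_pos: [0.5728, -0.0163, 0.1055]
tool_rot: [0.0, 0.656, 0.755, 0.0]
contact_force: [0.1, -1.7, -0.4]
width: 0.502
finger_force: 30.8
t: 16.0
tool_pos: [0.6236, 0.0576, 0.0453]
tool_rot: [-0.0, 0.657, 0.754, -0.001]
contact_force: [0.4, 0.2, -0.2]
width: 0.501
finger_force: 30.8
```

```bash
python3 -m creep '[0,0,0,0.0015,0.001,0.02,0.035, 0,0,0,0,0,0.01,0.035, 0,0,0,0,0,0.0055,0.035, 0,0,0,0,0,0,0.035, 0,0,0,0,0,0,0.035]'
python3 -m creep '[0,0,0,0,0,0,0.06, 0,0,0,0,0,0,0.06, 0,0,0,0,0,0,0.06, 0,0,0,0,0,-0.005,0.085, 0,0,0,0,0,-0.02,0.085, 0,0,0,0,0,-0.03,0.085, 0,0,0,0,0,-0.03,0.085, 0,0,0,-0.011,-0.021,-0.015,0.085]'
python3 -m creep '[0,0,0,-0.02,-0.037,0,0.085, 0,0,0,-0.02,-0.037,0,0.085, 0,0,0,-0.02,-0.037,0,0.085, 0,0,0,-0.02,-0.037,0,0.085, 0,0,0,-0.012,-0.028,0,0.085, 0,0,0,-0.005,-0.011,0,0.085, 0,0,0,0,0,0,0.085, 0,0,0,0,0,0,0.085]'
python3 - <<'E'
from h import *
c=eyes.camera("top")
h=cv2.cvtColor(c["color"],cv2.COLOR_RGB2HSV)
m=(h[...,1]>90)&(h[...,0]<25)&(h[...,2]>50); m[:180]=0;m[320:]=0;m[:,:175]=0;m[:,390:]=0
blobs(c,m,.034,40)
E
```

```text
t: 16.5
tool_pos: [0.6253, 0.0603, 0.0101]
tool_rot: [0.0, 0.656, 0.755, 0.0]
contact_force: [0.3, -0.5, 0.1]
width: 0.503
finger_force: 31.9
t: 17.3
tool_pos: [0.6086, 0.0487, 0.1122]
tool_rot: [0.002, 0.655, 0.756, 0.002]
contact_force: [-0.2, -0.4, -0.5]
width: 0.997
finger_force: 0.0
t: 18.1
tool_pos: [0.4355, -0.0747, 0.1097]
tool_rot: [0.001, 0.656, 0.755, 0.001]
contact_force: [1.1, 0.2, 0.5]
width: 0.994
finger_force: 0.0
[345.4 214.6] 438 w [ 0.6447 -0.1439  0.034 ] dia_mm 55.8
[306.  218.6] 304 w [ 0.6314 -0.0438  0.034 ] dia_mm 46.5
[264.9 221.3] 197 w [0.621  0.0601 0.034 ] dia_mm 37.4
```

Disc_44 is within 1 mm of the centre of its dish. Now disc_34, gripped slightly higher.

```bash
python3 -m creep '[0,0,0,-0.0025,-0.001,0.03,0.085, 0,0,0,0,0,0.03,0.085, 0,0,0,0,0,0.03,0.085, 0,0,0,0,0,0.012,0.085, 0,0,0,0,0,0,0.085, 0,0,0,0,0,0,0.085]'
python3 -m creep '[0,0,0,0,0,0,0.025, 0,0,0,0,0,0,0.025, 0,0,0,0,0,0,0.025, 0,0,0,0,0,0,0.025, 0,0,0,0,0,0,0.025, 0,0,0,0,0,0,0.025, 0,0,0,0,0,0,0.025, 0,0,0,0,0,0,0.025]' 30
```

```text
t: 18.75
tool_pos: [0.4342, -0.0776, 0.0072]
tool_rot: [-0.0, 0.656, 0.755, -0.0]
contact_force: [0.7, -0.5, 0.2]
width: 0.998
finger_force: 0.0
t: 19.55
tool_pos: [0.4337, -0.0778, 0.0079]
tool_rot: [0.0, 0.656, 0.755, 0.001]
contact_force: [-1.6, 0.8, 8.4]
width: 0.39
finger_force: 29.1
```

```bash
python3 -m creep '[0,0,0,0,0,-0.02,0.025, 0,0,0,0,0,-0.03,0.025, 0,0,0,0,0,-0.03,0.025, 0,0,0,0.017,0.017,-0.02,0.025, 0,0,0,0.034,0.033,0,0.025, 0,0,0,0.034,0.033,0,0.025, 0,0,0,0.034,0.033,0,0.025, 0,0,0,0.034,0.033,0,0.025]'
python3 -m creep '[0,0,0,0.034,0.033,0,0.025, 0,0,0,0.02,0.016,0,0.025, 0,0,0,0.009,0.008,0,0.025, 0,0,0,0,0,0.03,0.025, 0,0,0,0,0,0.03,0.025, 0,0,0,0,0,0,0.025, 0,0,0,0,0,0,0.025]'
```

```text
t: 20.35
tool_pos: [0.5603, 0.0961, 0.1077]
tool_rot: [0.0, 0.656, 0.755, 0.0]
contact_force: [1.5, -0.2, 0.2]
width: 0.385
finger_force: 30.1
t: 21.05
tool_pos: [0.6068, 0.1632, 0.0477]
tool_rot: [-0.0, 0.657, 0.754, -0.001]
contact_force: [-0.5, -0.7, 0.9]
width: 0.38
finger_force: 30.1
```

```bash
python3 -m creep '[0,0,0,0.001,0.0005,0.02,0.025, 0,0,0,0,0,0.01,0.025, 0,0,0,0,0,0.0055,0.025, 0,0,0,0,0,0,0.025, 0,0,0,0,0,0,0.025]'
python3 -m creep '[0,0,0,0,0,0,0.055, 0,0,0,0,0,0,0.055, 0,0,0,0,0,0,0.055, 0,0,0,0,0,-0.005,0.06, 0,0,0,0,0,-0.02,0.085, 0,0,0,0,0,-0.03,0.085, 0,0,0,0,0,-0.04,0.085, 0,0,0,0,0,-0.04,0.085]'
python3 -m creep '[0,0,0,0,-0.03,-0.03,0.085, 0,0,0,0,-0.03,-0.03,0.085, 0,0,0,0,-0.04,0,0.085, 0,0,0,0,-0.04,0,0.085, 0,0,0,0,-0.04,0,0.085, 0,0,0,0,0,0,0.085, 0,0,0,0,0,0,0.085]'
python3 - <<'E'
from h import *
c=eyes.camera("top")
h=cv2.cvtColor(c["color"],cv2.COLOR_RGB2HSV)
m=(h[...,1]>90)&(h[...,0]<25)&(h[...,2]>50); m[:180]=0;m[320:]=0;m[:,:175]=0;m[:,390:]=0
blobs(c,m,.034,40)
c2=eyes.camera("side")
cv2.imwrite("pics/fin.png",np.hstack([cv2.resize(c["color"][170:330,120:390],(395,234)),cv2.resize(c2["color"][140:340,120:400],(395,282))[:234]])[:,:,::-1])
E
```

```text
t: 21.55
tool_pos: [0.6081, 0.1655, 0.0126]
tool_rot: [0.0, 0.656, 0.755, 0.0]
contact_force: [0.8, -0.4, -0.5]
width: 0.383
finger_force: 31.1
t: 22.35
tool_pos: [0.6072, 0.1654, 0.1483]
tool_rot: [-0.0, 0.656, 0.755, -0.0]
contact_force: [0.6, 1.0, -0.4]
width: 0.996
finger_force: 0.0
t: 23.05
tool_pos: [0.4289, 0.1408, 0.2075]
tool_rot: [-0.0, 0.656, 0.755, 0.001]
contact_force: [0.9, 0.4, -0.2]
width: 0.995
finger_force: 0.0
[345.3 214.6] 436 w [ 0.6447 -0.1437  0.034 ] dia_mm 55.6
[305.9 218.6] 305 w [ 0.6313 -0.0437  0.034 ] dia_mm 46.5
[264.9 221.3] 197 w [0.621  0.0601 0.034 ] dia_mm 37.4
[223.3 226.6] 114 w [0.6042 0.1647 0.034 ] dia_mm 28.5
```

View pics/fin.png

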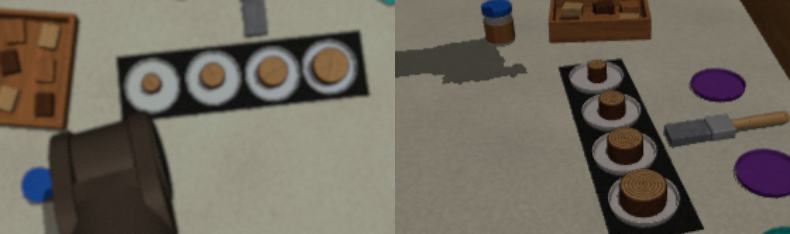

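All four discs lie flat and centred to within about 2 mm of their dishes. They run from the widest at the balance end to the narrowest at the tray end, and the jar is still standing in its place.

```bash
python3 -c "
from plant import ticket; print(ticket.close_job())"
```

```text
the job is handed in; nothing more can be done
None
```

The job is handed in (verdict not shown): the 64, 54, 44 and 34 mm discs lie flat in the four dishes in that order from the balance end, each about 2 mm or less off centre by the top camera, and the jar was left standing where it was.

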